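# Change the disc of the vegetable cutter

## Task

Change the vegetable cutter over from slicing to grating: swap the slicing disc on its drive shaft with the grating disc (many small holes) on the storage stand, so that each ends up where the other was, using the empty wooden cutting board to put a disc down on meanwhile. Leave the disc with the few large holes on its post. Finally put the cover on the cutter; both discs and the cover must sit fully down in place.

Things in the scene. Friction and masses are not known exactly. Their poses are not given: they have to be found in the camera images.
- grating_disc_centre (a point): steel disc 120 mm across, 4 mm thick, with over 100 small dark holes and an upright black hub to grasp from above: 36 mm wide from 12 to 47 mm above the underside, 50 mm high in all, 160 g. A bore 22 mm wide, 41 mm deep opens below. Round: any yaw. Lies flat. Starts on a post of the stand. This point: on the axis, 25 mm above the underside; z up the hub
- slicing_disc_centre (a point): slicing disc: same size, hub and bore as the grating disc, but its steel plate has two long dark slots opposite each other, each with a straight blade. Starts seated on the cutter's drive shaft. This point: on the axis, 25 mm above the underside; z up the hub
- chip_disc_centre (a point): chip disc: same size, hub and bore as the grating disc, but its plate has seven large round dark holes, 21 mm wide. Starts on the other post of the stand and stays there. This point: on the axis, 25 mm above the underside; z up the hub
- cover_centre (a point): cover: grey dome open below, 163 mm wide (inside 150), 68 mm high, with an upright black grip knob 33 mm wide, 39 mm high amid its top (107 mm in all); 280 g. Grasp the knob from above. Starts on the table on its rim. Fits over the cutter's bowl, rim on the flange, 3 mm play; any yaw. This point: on the axis, 54 mm above the lower rim; z up
- cutter: fixed steel vegetable cutter, base 190 x 200 mm (x, y), dial at -x. Origin: centre of its footprint on the table, z up. Above it a drive shaft 19 mm thick, tapering to a 5 mm tip at z 155 mm; a seated disc's underside is at z 121 mm. Round it an open bowl, 144 mm wide (136 inside, 136 at the chamfered top), rim at z 130 mm, with a flange 180 mm wide at z 115 mm where the cover's rim rests
- stand: fixed storage stand: white board 150 x 300 mm (x, y), top at z 22 mm, with two upright posts at x 0, y +75 mm and y -75 mm. Origin: centre of its footprint on the table, z up. Posts are like the cutter's shaft, 19 mm thick, tapering to a 5 mm tip at z 63 mm; a seated disc's underside is at z 28 mm
- board: wooden cutting board fixed flat on the table, 150 x 210 mm (x, y), 12 mm thick, empty: a disc can be put down on it meanwhile. Origin: centre of its underside; z up
Mind the look-alikes: they are no part of the job. Leave any green look-alike of the part that bears grating_disc_centre alone.

How it is judged:
By the outcome, as a careful person would: the job done as asked, in the order asked, and still so for the second after the job is handed in, with the robot touching nothing.
It also fails if it takes over 120 s, if anything falls off the work surface, if the arm or the gripper's body presses on something with over 40 N, if the wrist force passes 120 N, or if a joint passes its speed limit or range.

## Robot

A 6-joint arm with a two-finger parallel gripper is mounted at the origin on a cart in front of the work surface, level with it; the furniture and walls round the work are solid. World frame = base frame: x ahead of the robot, y to its left, z up, the work surface at z = 0. Lengths are in m, angles in rad, forces in N, time in s.
With the tool pointing down it reaches from about 0.25 to 0.8 m from the base axis. Payload 3.9 kg.
Tool frame: the origin (TCP) lies midway between the tips of the shut fingers; the grasp point (between the pads) lies 19 mm behind it (ctrl.grip_depth is the distance from the TCP to the grasp point, in m); z points along the fingers, y is the line along which they close (so a half turn about z gives the same grasp; the last joint's range is limited). The gripper opens to 85 mm and grips with 20 to 120 N. Pads are 22 mm wide; open, the fingers measure 114 mm over their backs; the gripper's body (76 mm by 85 mm) begins 54 mm behind the grasp point. The pads swing forward as they close: fully open they stand 13 mm farther back than shut.
Start: joints at [-1.149, 0.26, -0.138, 1.173, 0, 1.571], TCP at [0.215, -0.479, 0.231] pointing down, gripper open.
Joint ranges: [-2.78, 2.78], [-0.83, 1.72], [-1.28, 1.37], [-1.9, 2.12], [-1.57, 1.48], [-3.14, 3.14]. Speed limits (rad/s): [2.57, 2.57, 3.14, 3.14, 3.14, 3.14].

## Interface

Orientations are given as a unit quaternion [x, y, z, w].
In Python, from rig import ctrl gives the robot as it stands.
- The arm moves only by the tool apply_moves, never from a script. Its argument "deltas" is a list of rows, each an object with "delta_pos": the shift along the world's x, y, z in cm, a list of three; "twist": the turn about the world's z in degrees. In form: [{"delta_pos": [dx, dy, dz], "twist": twist}, ...]. A call has 1 to 10 rows; each row shifts and turns the commanded pose from where the row before left it; what a row does not reach is not made up. A row lasts 1/8 s, in which the tool goes at most 62.5 mm and 10.7 degrees, less where a joint would pass 70% of its speed; a pose out of reach is approached as far as the arm can. A call with a gripper value outside its range is refused whole. "gripper" is the gripper's target within -1 to 1 (fully open at 1, half-way at 0, shut at -1), set as the call begins (left out, the last holds). The fingers move at their own pace and stop on an object; "newtons" is the grip in N (left out, the last holds). Time passes only in rows, so rows that do not move let the fingers close. It gives the time, the measured TCP pose, the force, the opening and the grip force at its end, in the units of the state.
- ctrl.state(): the state, without advancing time (a new reading comes with each control period).
- ctrl.read_camera(name): name is "scene" or "side" or "wrist"; returns (picture, depth): 384x512x3 uint8, blue, green, red; 384x512 float32, m along the optical axis (not along the pixel's ray), 0 where there is no reading.
- ctrl.camera_info(name): a dict with "K" (3x3 intrinsics, pixels), "R" (3x3) and "t" (3): a world point X has camera coordinates R X + t; the wrist camera has in their place "mount" (4x4, takes a point from camera to tool coordinates, whose origin is the TCP and whose axes are the flange's). Camera axes: x right, y down, z forward; pixel columns grow to the right and rows downward; lengths in m; the calibration is good to about 2 mm. A picture is of the moment at which its call begins: read the wrist's pose just before it. camera_info takes no time and is no camera call.
- ctrl.finish_job(): hands the job in; it is judged then, once.
The state is a dict: "time_s": time; "joints": joint angles; "qvel": joint speeds; "joint_efforts": joint torques, N m; "position": TCP position; "tool_rot": TCP orientation; "wrist_force": force on the tool from outside, world axes, zero at the start; "torque": the same for the moment, N m; "gripper_width": finger opening in m; "grasp_force": force on a finger pad.
Only numpy, scipy, OpenCV 4.12 (cv2) and the standard library are available. Lean on these libraries where they do the work, as an engineer would, in place of code of your own. Each camera call takes 0.05 s, during which the arm holds its last target. There are 200 camera calls.

## Working session

There is one attempt and no reset: what is moved stays moved. The work goes in short steps, Python scripts to look and compute and a tool call to move; the robot and the scene stay as the last step left them, time stands still between calls to the robot, and variables do not carry over. Pictures are saved under pics/ and viewed, at most 14 in all, crops included, and the job is handed in when it is done.

Besides the shell and the picture viewer there is one more tool, called by a JSON object that holds its "api" and its "payload". apply_moves: Moves the arm, as the interface text tells. Its arguments: {"type":"object","properties":{"deltas":{"type":"array","items":{"type":"object","properties":{"delta_pos":{"type":"array","items":{"type":"number"}},"twist":{"type":"number"}}}},"gripper":{"type":"number"},"newtons":{"type":"number"}},"required":["deltas"]}

```bash
mkdir -p pics
cat > h.py <<'E'
from rig import ctrl
import numpy as np, cv2
from scipy.spatial.transform import Rotation as Ro
def cam(n):
    s=ctrl.state(); im,d=ctrl.read_camera(n); i=ctrl.camera_info(n); K=np.array(i["K"])
    if "mount" in i:
        T=np.eye(4);T[:3,:3]=Ro.from_quat(s["tool_rot"]).as_matrix();T[:3,3]=s["position"]
        M=T@np.array(i["mount"])
    else:
        M=np.eye(4);R=np.array(i["R"]);M[:3,:3]=R.T;M[:3,3]=-R.T@np.array(i["t"])
    return im,d,K,M
def pts(d,K,M):
    v,u=np.mgrid[:d.shape[0],:d.shape[1]]
    P=np.stack([(u-K[0,2])/K[0,0]*d,(v-K[1,2])/K[1,1]*d,d],-1)
    return P@M[:3,:3].T+M[:3,3]
def ray(u,v,z,K,M):
    r=M[:3,:3]@np.linalg.solve(K,[u,v,1.]); o=M[:3,3]
    return o+r*(z-o[2])/r[2]
E
python3 - <<'E'
from h import *
for n in("scene","side"):
    im,d,K,M=cam(n); cv2.imwrite(f"pics/{n}0.png",cv2.resize(im,(800,600))); np.savez(f"{n}0.npz",im=im,d=d,K=K,M=M); print(n,M[:3,3].round(3),M[:3,2].round(2))
print(ctrl.state())
E
```

```text
scene [-0.227  0.572  1.25 ] [ 0.54 -0.38 -0.75]
side [0.102 1.294 1.305] [ 0.26 -0.71 -0.65]
{'time_s': 0.1, 'joints': array([-1.14901834e+00,  2.60589870e-01, -1.39241219e-01,  1.17269231e+00,
       -2.23028245e-06,  1.57082320e+00]), 'qvel': array([ 4.86982437e-05, -2.02105233e-03,  3.24783431e-03,  6.63641812e-04,
       -4.32199762e-04,  9.67746972e-04]), 'joint_efforts': array([-7.86166474e-04, -4.06508195e+01,  2.54527849e+01,  1.01164376e-02,
       -1.87994915e-04, -1.18089798e-05]), 'position': array([ 0.21467602, -0.47843448,  0.23056262]), 'tool_rot': array([ 9.77847657e-01,  2.09316061e-01, -1.81865464e-04, -8.44170138e-04]), 'wrist_force': array([-0.40176997,  0.33063296, -0.47000229]), 'torque': array([ 0.00935554, -0.02835296, -0.00923676]), 'grasp_force': 0.0, 'gripper_width': 0.08506493843796942}
```

View pics/scene0.png

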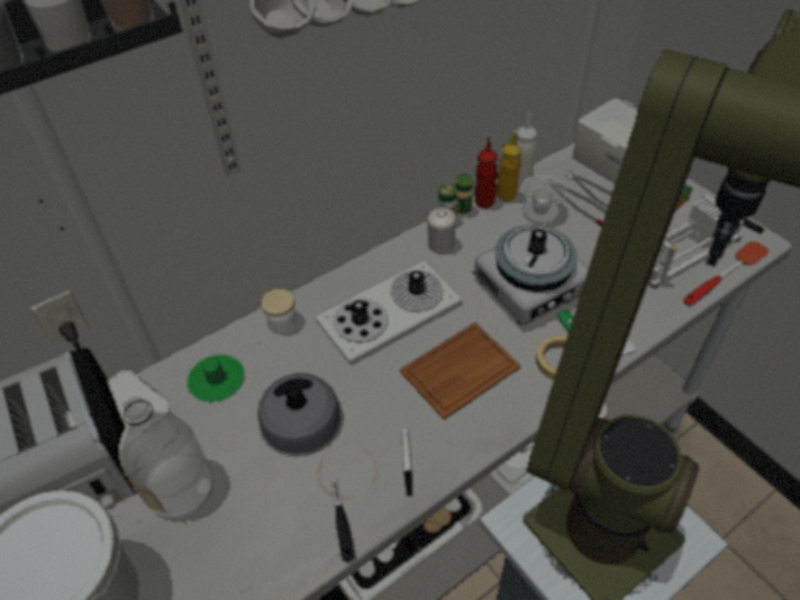

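View pics/side0.png

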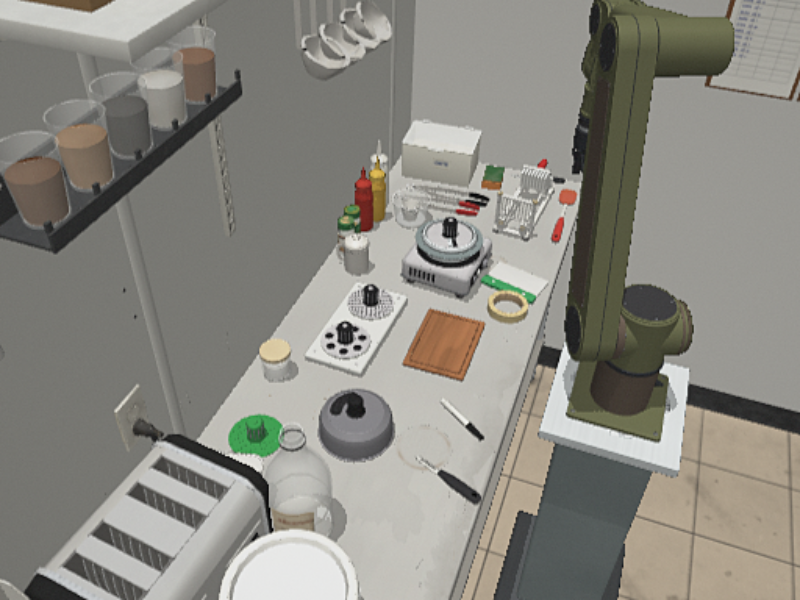

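Scene (800x600): slicing disc in the cutter at (537,240), with two slots. On the stand are the grating disc at (417,283), with many small holes, and the chip disc at (360,312), with seven large holes. The board is at (460,368) and the cover at (298,395). The green look-alike at (215,375) is to be left alone. I'll measure these and confirm with a crop.

Run:
```python
from h import *
for n,px in(("scene",dict(slic=(537,240,.171),grat=(417,278,.078),chip=(360,308,.078),cover=(296,388,.107),green=(215,370,.05))),("side",dict(slic=(450,225,.171),grat=(371,290,.078),chip=(346,328,.078),cover=(350,402,.107)))):
    f=np.load(n+"0.npz"); P=pts(f["d"],f["K"],f["M"])
    for k,(u,v,z) in px.items():
        c=ray(u*.64,v*.64,z,f["K"],f["M"])
        for _ in range(3):
            m=(np.hypot(P[...,0]-c[0],P[...,1]-c[1])<.03)&(abs(P[...,2]-z)<.008); q=P[m]
            if len(q)==0: break
            c=np.r_[(q[:,:2].min(0)+q[:,:2].max(0))/2,0]
        print(n,k,len(q),c[:2].round(4),q.mean(0).round(4) if len(q) else "")
    # board (brown)
    h=cv2.cvtColor(f["im"],cv2.COLOR_BGR2HSV); m=cv2.inRange(h,(5,100,50),(18,255,255))
    cs,_=cv2.findContours(m,0,2); 
    for c in sorted(cs,key=cv2.contourArea)[-2:]:
        r=cv2.minAreaRect(c); b=cv2.boxPoints(r); W=np.array([ray(*p,.012,f["K"],f["M"])[:2] for p in b]); print(n,"brown",r[0],W.round(3).tolist(),W.mean(0).round(3))
    # stand points
    im=f["im"]; x,y=(390,270) if n=="side" else (480,250)
    if n=="side":
        cr=im[130:320,180:340]; cv2.imwrite("pics/crop.png",cv2.resize(cr,None,fx=3.1,fy=3.1,interpolation=cv2.INTER_CUBIC))
```

```text
scene slic 76 [ 0.5014 -0.2934] [ 0.4999 -0.2927  0.1719]
scene grat 77 [ 0.6344 -0.0658] [ 0.6322 -0.0643  0.0791]
scene chip 79 [0.6404 0.0835] [0.6389 0.0846 0.0786]
scene cover 90 [0.5201 0.3112] [0.5177 0.312  0.1071]
scene green 99 [0.712 0.401] [0.7119 0.4013 0.0503]
scene brown (480.75006103515625, 161.75003051757812) [[0.278, -0.742], [0.29, -0.83], [0.238, -0.815], [0.227, -0.729]] [ 0.258 -0.779]
scene brown (294.0414733886719, 235.56114196777344) [[0.493, 0.085], [0.503, -0.151], [0.347, -0.117], [0.346, 0.104]] [ 0.422 -0.02 ]
side slic 49 [ 0.501  -0.2893] [ 0.5007 -0.2887  0.169 ]
side grat 51 [ 0.633  -0.0609] [ 0.6326 -0.061   0.0769]
side chip 60 [0.6393 0.0887] [0.6391 0.09   0.0768]
side cover 61 [0.5173 0.315 ] [0.5177 0.3153 0.1049]
side brown (44.5, 3.0) [[2.889, -1.481], [2.556, -1.626], [2.484, -1.527], [2.81, -1.386]] [ 2.685 -1.505]
side brown (283.6546936035156, 219.43923950195312) [[0.49, 0.092], [0.522, -0.124], [0.348, -0.12], [0.33, 0.091]] [ 0.423 -0.015]
```

View pics/crop.png

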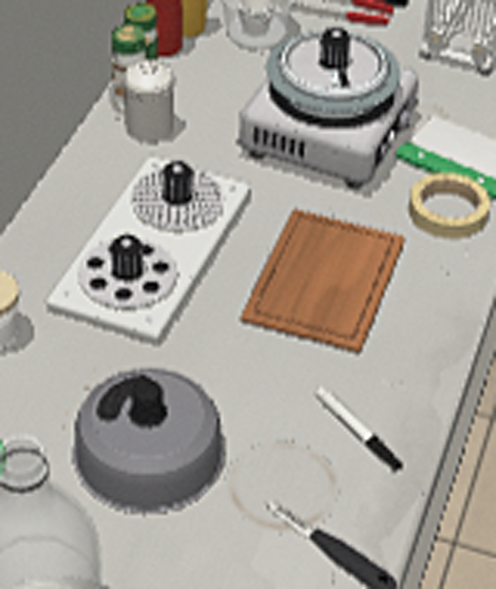

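The crop confirms it: many-holed grating disc at (178,190), chip disc at (127,260), slotted slicing disc in the bowl at (335,65). I'm going above the slicing disc for a closer look.

{"api": "apply_moves", "payload": {"deltas": [{"delta_pos": [3.6,2.35,0.9]},{"delta_pos": [3.6,2.35,0.9]},{"delta_pos": [3.6,2.35,0.9]},{"delta_pos": [3.6,2.35,0.9]},{"delta_pos": [3.6,2.35,0.9]},{"delta_pos": [3.6,2.35,0.9]},{"delta_pos": [3.6,2.35,0.9]},{"delta_pos": [3.4,2.25,0.7]},{"delta_pos": [0,0,0]},{"delta_pos": [0,0,0]}], "gripper": 1}}

```text
invalid input
```

```bash
cat > look.py <<'E'
import sys
from h import *
# usage: name x y topz : refine hub top centre
name,x,y,z=sys.argv[1],*map(float,sys.argv[2:5])
im,d,K,M=cam("wrist"); P=pts(d,K,M); c=[x,y]
for _ in range(4):
    m=(np.hypot(P[...,0]-c[0],P[...,1]-c[1])<.025)&(abs(P[...,2]-z)<.006); q=P[m]
    if len(q)==0: print("none");break
    (c,r)=cv2.minEnclosingCircle(q[:,:2].astype(np.float32)*1000); c=np.array(c)/1000
    print(len(q),c.round(4),r,q.mean(0).round(4))
cv2.imwrite(f"pics/{name}.png",im)
s=ctrl.state();print(s["position"].round(4),s["time_s"],s["wrist_force"].round(2),M[:3,3].round(3))
E
python3 look.py w1 .5005 -.291 .171
```

```text
none
[ 0.2147 -0.4785  0.2307] 0.15 [ 0.36  0.85 -0.23] [ 0.292 -0.444  0.373]
```

View pics/w1.png

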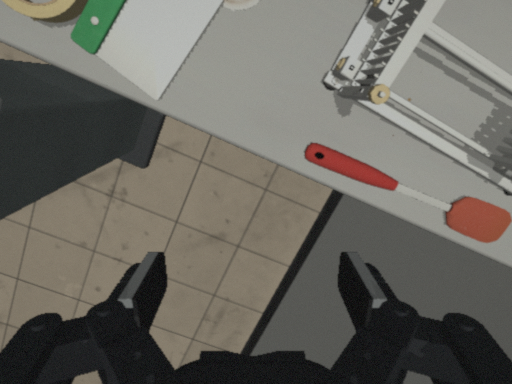

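The move was refused, probably because "twist" was missing, so the view still shows the start pose over the table edge. Retrying with twist.

{"api": "apply_moves", "payload": {"deltas": [{"delta_pos": [3.6,2.35,0.9],"twist": 0},{"delta_pos": [3.6,2.35,0.9],"twist": 0},{"delta_pos": [3.6,2.35,0.9],"twist": 0},{"delta_pos": [3.6,2.35,0.9],"twist": 0},{"delta_pos": [3.6,2.35,0.9],"twist": 0},{"delta_pos": [3.6,2.35,0.9],"twist": 0},{"delta_pos": [3.6,2.35,0.9],"twist": 0},{"delta_pos": [3.4,2.25,0.7],"twist": 0},{"delta_pos": [0,0,0],"twist": 0},{"delta_pos": [0,0,0],"twist": 0}], "gripper": 1, "newtons": 60}}

```text
time_s: 1.4
position: [0.5004, -0.2919, 0.3007]
tool_rot: [0.978, 0.209, -0.001, -0.0]
wrist_force: [0.2, -0.2, -0.5]
gripper_width: 0.0851
grasp_force: 0.0
```

```bash
python3 look.py w2 .5005 -.291 .171
```

```text
1079 [ 0.505  -0.2941] 18.60806655883789 [ 0.5058 -0.2935  0.1702]
1079 [ 0.505  -0.2941] 18.60806655883789 [ 0.5058 -0.2935  0.1702]
1079 [ 0.505  -0.2941] 18.60806655883789 [ 0.5058 -0.2935  0.1702]
1079 [ 0.505  -0.2941] 18.60806655883789 [ 0.5058 -0.2935  0.1702]
[ 0.5    -0.2922  0.3008] 1.45 [-0.36  1.04  0.03] [ 0.578 -0.257  0.443]
```

View pics/w2.png

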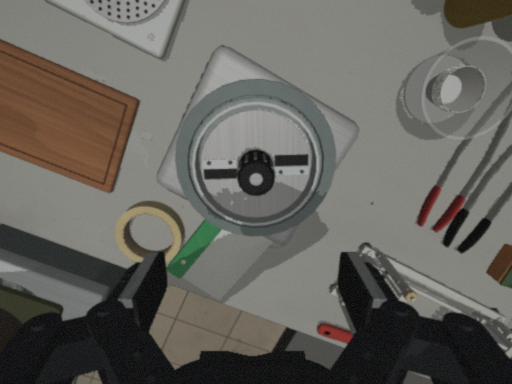

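Slicing disc with two slots, hub at (256,172), bowl centre near (256,157). I'll cross-check its axis using the bowl rim.

```bash
cat >> look.py <<'E'
if len(sys.argv)>5: # ring: z r
    zr,rr=map(float,sys.argv[5:7])
    m=(abs(P[...,2]-zr)<.003)&(abs(np.hypot(P[...,0]-c[0],P[...,1]-c[1])-rr)<.012); q=P[m][:,:2]
    from scipy.optimize import least_squares
    f=least_squares(lambda p:np.hypot(q[:,0]-p[0],q[:,1]-p[1])-p[2],[*c,rr],loss="soft_l1",f_scale=.002); print("ring",len(q),f.x.round(4))
E
python3 look.py w3 .505 -.294 .171 .130 .070
```

```text
1087 [ 0.5046 -0.2939] 18.309614181518555 [ 0.5057 -0.2935  0.1702]
1087 [ 0.5046 -0.2939] 18.309614181518555 [ 0.5057 -0.2935  0.1702]
1087 [ 0.5046 -0.2939] 18.309614181518555 [ 0.5057 -0.2935  0.1702]
1087 [ 0.5046 -0.2939] 18.309614181518555 [ 0.5057 -0.2935  0.1702]
[ 0.4999 -0.2924  0.301 ] 1.5 [-1.15  0.2   0.2 ] [ 0.578 -0.257  0.443]
ring 1437 [ 0.5048 -0.294   0.0666]
```

{"api": "apply_moves", "payload": {"deltas": [{"delta_pos": [0.3,-0.1,-4],"twist": 0},{"delta_pos": [0,0,-4],"twist": 0},{"delta_pos": [0,0,-4],"twist": 0},{"delta_pos": [0,0,-2.5],"twist": 0},{"delta_pos": [0,0,-1.2],"twist": 0},{"delta_pos": [0,0,-0.9],"twist": 0},{"delta_pos": [0,0,0],"twist": 0}], "gripper": 1}}

```text
time_s: 2.38
position: [0.5038, -0.2933, 0.1355]
tool_rot: [0.978, 0.209, 0.0, 0.0]
wrist_force: [0.4, -0.0, 0.5]
gripper_width: 0.0856
grasp_force: 0.0
```

{"api": "apply_moves", "payload": {"deltas": [{"delta_pos": [0,0,0],"twist": 0},{"delta_pos": [0,0,0],"twist": 0},{"delta_pos": [0,0,0],"twist": 0},{"delta_pos": [0,0,0],"twist": 0},{"delta_pos": [0,0,0],"twist": 0},{"delta_pos": [0,0,0],"twist": 0}], "gripper": -1, "newtons": 40}}

```text
time_s: 3.12
position: [0.5044, -0.2932, 0.1362]
tool_rot: [0.978, 0.209, 0.001, 0.0]
wrist_force: [0.1, 1.0, 5.5]
gripper_width: 0.0356
grasp_force: 40.3
```

{"api": "apply_moves", "payload": {"deltas": [{"delta_pos": [0,0,1],"twist": 0},{"delta_pos": [0,0,2],"twist": 0},{"delta_pos": [0,0,3],"twist": 0},{"delta_pos": [0,0,3],"twist": 0},{"delta_pos": [-1.4,4.6,0],"twist": 0},{"delta_pos": [-1.4,4.6,0],"twist": 0},{"delta_pos": [-1.4,4.6,0],"twist": 0},{"delta_pos": [-1.4,4.6,0],"twist": 0},{"delta_pos": [-1.4,4.7,0],"twist": 0},{"delta_pos": [-1.4,4.7,0],"twist": 0}]}}

```text
time_s: 4.38
position: [0.419, -0.0136, 0.2253]
tool_rot: [0.978, 0.209, -0.0, -0.0]
wrist_force: [0.8, 0.3, -2.1]
gripper_width: 0.0358
grasp_force: 40.7
```

{"api": "apply_moves", "payload": {"deltas": [{"delta_pos": [0,0,-4],"twist": 0},{"delta_pos": [0,0,-5],"twist": 0},{"delta_pos": [0,0,-5],"twist": 0},{"delta_pos": [0,0,-3],"twist": 0},{"delta_pos": [0,0,-1.2],"twist": 0},{"delta_pos": [0,0,-0.7],"twist": 0},{"delta_pos": [0,0,-0.3],"twist": 0},{"delta_pos": [0,0,0],"twist": 0},{"delta_pos": [0,0,0],"twist": 0}]}}

```text
time_s: 5.5
position: [0.4207, -0.015, 0.034]
tool_rot: [0.978, 0.209, 0.001, 0.0]
wrist_force: [0.0, -0.6, -2.0]
gripper_width: 0.0354
grasp_force: 40.8
```

{"api": "apply_moves", "payload": {"deltas": [{"delta_pos": [0,0,-0.3],"twist": 0},{"delta_pos": [0,0,-0.2],"twist": 0},{"delta_pos": [0,0,-0.15],"twist": 0},{"delta_pos": [0,0,0],"twist": 0}]}}

```text
time_s: 6.0
position: [0.4199, -0.015, 0.0272]
tool_rot: [0.978, 0.209, 0.0, 0.0]
wrist_force: [-2.0, -0.5, 4.9]
gripper_width: 0.0356
grasp_force: 41.6
```

{"api": "apply_moves", "payload": {"deltas": [{"delta_pos": [0,0,0],"twist": 0},{"delta_pos": [0,0,0],"twist": 0},{"delta_pos": [0,0,0],"twist": 0},{"delta_pos": [0,0,0],"twist": 0},{"delta_pos": [0,0,3],"twist": 0},{"delta_pos": [0,0,5],"twist": 0},{"delta_pos": [0,0,5],"twist": 0}], "gripper": 1}}

```text
time_s: 6.88
position: [0.4194, -0.015, 0.158]
tool_rot: [0.978, 0.209, -0.0, -0.0]
wrist_force: [1.3, -0.5, 0.1]
gripper_width: 0.0857
grasp_force: 0.0
```

{"api": "apply_moves", "payload": {"deltas": [{"delta_pos": [4,0,3],"twist": 0},{"delta_pos": [5.5,0,0],"twist": 0},{"delta_pos": [5.5,0,0],"twist": 0},{"delta_pos": [6,-5,0],"twist": 0},{"delta_pos": [0,0,0],"twist": 0},{"delta_pos": [0,0,0],"twist": 0}]}}

```text
time_s: 7.62
position: [0.6171, -0.055, 0.186]
tool_rot: [0.978, 0.209, -0.001, -0.0]
wrist_force: [0.0, -0.8, -0.3]
gripper_width: 0.0852
grasp_force: 0.0
```

```bash
python3 look.py w4 .633 -.063 .078 .032 .06;python3 look.py w4 .42 -.015 .062
```

```text
1297 [ 0.637  -0.0647] 18.765512466430664 [ 0.6379 -0.0641  0.0772]
1297 [ 0.637  -0.0647] 18.765512466430664 [ 0.6379 -0.0641  0.0772]
1297 [ 0.637  -0.0647] 18.765512466430664 [ 0.6379 -0.0641  0.0772]
1297 [ 0.637  -0.0647] 18.765512466430664 [ 0.6379 -0.0641  0.0772]
[ 0.6167 -0.0546  0.1864] 7.675 [0.38 0.42 0.76] [ 0.695 -0.02   0.328]
ring 3813 [ 0.6371 -0.0647  0.0541]
213 [ 0.4227 -0.0234] 14.106496810913086 [ 0.4242 -0.026   0.0607]
213 [ 0.4227 -0.0234] 14.106496810913086 [ 0.4242 -0.026   0.0607]
213 [ 0.4227 -0.0234] 14.106496810913086 [ 0.4242 -0.026   0.0607]
213 [ 0.4227 -0.0234] 14.106496810913086 [ 0.4242 -0.026   0.0607]
[ 0.6166 -0.0544  0.1867] 7.725 [-0.79  0.27  0.46] [ 0.695 -0.02   0.328]
```

View pics/w4.png

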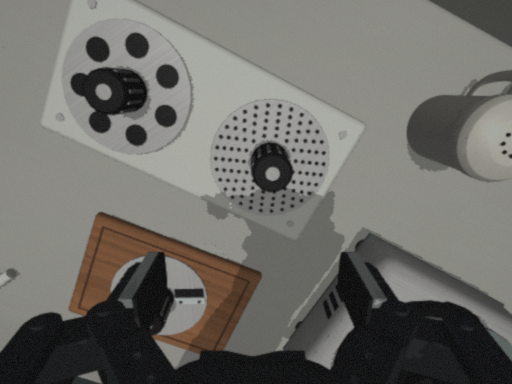

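The grating disc (many small holes) is at (270,165); the slicing disc lies on the board at (160,295). Grasping the grating disc.

{"api": "apply_moves", "payload": {"deltas": [{"delta_pos": [1.8,-0.9,-2],"twist": 0},{"delta_pos": [0,0,-4],"twist": 0},{"delta_pos": [0,0,-4],"twist": 0},{"delta_pos": [0,0,-2.5],"twist": 0},{"delta_pos": [0,0,-1.2],"twist": 0},{"delta_pos": [0,0,-0.6],"twist": 0},{"delta_pos": [0,0,0],"twist": 0},{"delta_pos": [0,0,0],"twist": 0}]}}

```text
time_s: 8.72
position: [0.6368, -0.0641, 0.045]
tool_rot: [0.978, 0.209, 0.001, 0.0]
wrist_force: [-0.7, 0.1, 0.0]
gripper_width: 0.0856
grasp_force: 0.0
```

{"api": "apply_moves", "payload": {"deltas": [{"delta_pos": [0,0,0],"twist": 0},{"delta_pos": [0,0,0],"twist": 0},{"delta_pos": [0,0,0],"twist": 0},{"delta_pos": [0,0,0],"twist": 0},{"delta_pos": [0,0,0],"twist": 0},{"delta_pos": [0,0,0],"twist": 0}], "gripper": -1, "newtons": 40}}

```text
time_s: 9.48
position: [0.6362, -0.0642, 0.0444]
tool_rot: [0.978, 0.209, 0.0, 0.0]
wrist_force: [-1.5, -0.8, 5.5]
gripper_width: 0.0361
grasp_force: 40.1
```

{"api": "apply_moves", "payload": {"deltas": [{"delta_pos": [0,0,1],"twist": 0},{"delta_pos": [0,0,3],"twist": 0},{"delta_pos": [0,0,4.5],"twist": 0},{"delta_pos": [0,0,5],"twist": 0},{"delta_pos": [0,0,4.5],"twist": 0},{"delta_pos": [-2.6,-4.6,0],"twist": 0},{"delta_pos": [-2.6,-4.6,0],"twist": 0},{"delta_pos": [-2.6,-4.6,0],"twist": 0},{"delta_pos": [-2.7,-4.6,0],"twist": 0},{"delta_pos": [-2.7,-4.5,0],"twist": 0}]}}

```text
time_s: 10.72
position: [0.5028, -0.2941, 0.2236]
tool_rot: [0.978, 0.209, -0.0, -0.0]
wrist_force: [1.3, -0.6, -1.3]
gripper_width: 0.0361
grasp_force: 40.3
```

{"api": "apply_moves", "payload": {"deltas": [{"delta_pos": [0,0,0],"twist": 0},{"delta_pos": [0,0,0],"twist": 0},{"delta_pos": [0,0,0],"twist": 0}]}}

```text
time_s: 11.1
position: [0.5046, -0.2919, 0.2237]
tool_rot: [0.978, 0.21, 0.0, -0.0]
wrist_force: [0.8, 0.5, -2.9]
gripper_width: 0.0361
grasp_force: 40.4
```

{"api": "apply_moves", "payload": {"deltas": [{"delta_pos": [0,-0.1,-2.5],"twist": 0},{"delta_pos": [0,0,-2],"twist": 0},{"delta_pos": [0,0,-1],"twist": 0},{"delta_pos": [0,0,-0.7],"twist": 0},{"delta_pos": [0,0,-0.6],"twist": 0},{"delta_pos": [0,0,0],"twist": 0},{"delta_pos": [0,0,0],"twist": 0}]}}

```text
time_s: 11.98
position: [0.5043, -0.2942, 0.1563]
tool_rot: [0.978, 0.209, 0.0, 0.0]
wrist_force: [-0.7, -0.4, -2.1]
gripper_width: 0.0363
grasp_force: 40.4
```

{"api": "apply_moves", "payload": {"deltas": [{"delta_pos": [0,0,-0.5],"twist": 0},{"delta_pos": [0,0,-0.5],"twist": 0},{"delta_pos": [0,0,-0.4],"twist": 0},{"delta_pos": [0,0,-0.3],"twist": 0},{"delta_pos": [0,0,-0.1],"twist": 0},{"delta_pos": [0,0,0],"twist": 0},{"delta_pos": [0,0,0],"twist": 0}]}}

```text
time_s: 12.85
position: [0.5041, -0.2941, 0.138]
tool_rot: [0.978, 0.209, 0.0, 0.0]
wrist_force: [0.4, -0.3, -2.4]
gripper_width: 0.0363
grasp_force: 40.4
```

{"api": "apply_moves", "payload": {"deltas": [{"delta_pos": [0,0,-0.1],"twist": 0},{"delta_pos": [0,0,-0.1],"twist": 0},{"delta_pos": [0,0,0],"twist": 0}]}}

```text
time_s: 13.22
position: [0.5042, -0.2941, 0.1374]
tool_rot: [0.978, 0.209, 0.001, 0.001]
wrist_force: [-2.0, 0.8, 7.1]
gripper_width: 0.0363
grasp_force: 41.3
```

{"api": "apply_moves", "payload": {"deltas": [{"delta_pos": [0,0,0],"twist": 0},{"delta_pos": [0,0,0],"twist": 0},{"delta_pos": [0,0,0],"twist": 0},{"delta_pos": [0,0,0],"twist": 0},{"delta_pos": [0,0,4],"twist": 0},{"delta_pos": [0,0,5],"twist": 0},{"delta_pos": [0,0,5],"twist": 0},{"delta_pos": [0,0,2],"twist": 0},{"delta_pos": [0,0,0],"twist": 0}], "gripper": 1}}

```text
time_s: 14.35
position: [0.505, -0.2946, 0.2976]
tool_rot: [0.978, 0.209, 0.002, 0.001]
wrist_force: [-0.2, 0.5, -0.9]
gripper_width: 0.0856
grasp_force: 0.0
```

```bash
python3 look.py w5 .504 -.294 .171 .130 .070
```

```text
1092 [ 0.5046 -0.2944] 18.422109603881836 [ 0.506  -0.2937  0.1702]
1092 [ 0.5046 -0.2944] 18.422109603881836 [ 0.506  -0.2937  0.1702]
1092 [ 0.5046 -0.2944] 18.422109603881836 [ 0.506  -0.2937  0.1702]
1092 [ 0.5046 -0.2944] 18.422109603881836 [ 0.506  -0.2937  0.1702]
[ 0.5042 -0.2941  0.2958] 14.4 [-0.91 -0.07 -0.35] [ 0.582 -0.259  0.44 ]
ring 1485 [ 0.5049 -0.294   0.0667]
```

{"api": "apply_moves", "payload": {"deltas": [{"delta_pos": [-1.4,4.6,-2],"twist": 0},{"delta_pos": [-1.4,4.6,-2],"twist": 0},{"delta_pos": [-1.4,4.6,-2],"twist": 0},{"delta_pos": [-1.4,4.6,-2],"twist": 0},{"delta_pos": [-1.4,4.7,-2],"twist": 0},{"delta_pos": [-1.4,4.7,-2],"twist": 0},{"delta_pos": [0,0,0],"twist": 0},{"delta_pos": [0,0,0],"twist": 0}]}}

```text
time_s: 15.4
position: [0.4195, -0.0162, 0.175]
tool_rot: [0.978, 0.21, -0.001, 0.0]
wrist_force: [0.0, -0.9, 1.3]
gripper_width: 0.0852
grasp_force: 0.0
```

```bash
python3 look.py w6 .421 -.015 .062 .016 .06
```

```text
1200 [ 0.4201 -0.0151] 18.28558921813965 [ 0.4212 -0.0149  0.0612]
1200 [ 0.4201 -0.0151] 18.28558921813965 [ 0.4212 -0.0149  0.0612]
1200 [ 0.4201 -0.0151] 18.28558921813965 [ 0.4212 -0.0149  0.0612]
1200 [ 0.4201 -0.0151] 18.28558921813965 [ 0.4212 -0.0149  0.0612]
[ 0.4202 -0.0166  0.1755] 15.45 [ 1.57 -0.14  0.41] [0.497 0.019 0.317]
ring 3642 [ 0.4202 -0.0152  0.0542]
```

The grating disc is seated, with its hub top at the same height as the slicing disc's before. Now picking the slicing disc off the board.

{"api": "apply_moves", "payload": {"deltas": [{"delta_pos": [0,0.1,-4],"twist": 0},{"delta_pos": [0,0,-4],"twist": 0},{"delta_pos": [0,0,-3],"twist": 0},{"delta_pos": [0,0,-2],"twist": 0},{"delta_pos": [0,0,-1.2],"twist": 0},{"delta_pos": [0,0,-0.5],"twist": 0},{"delta_pos": [0,0,0],"twist": 0},{"delta_pos": [0,0,0],"twist": 0}]}}

```text
time_s: 16.45
position: [0.4207, -0.0151, 0.0295]
tool_rot: [0.978, 0.209, 0.001, 0.0]
wrist_force: [0.6, 0.3, 0.7]
gripper_width: 0.0851
grasp_force: 0.0
```

{"api": "apply_moves", "payload": {"deltas": [{"delta_pos": [0,0,0],"twist": 0},{"delta_pos": [0,0,0],"twist": 0},{"delta_pos": [0,0,0],"twist": 0},{"delta_pos": [0,0,0],"twist": 0},{"delta_pos": [0,0,0],"twist": 0},{"delta_pos": [0,0,0],"twist": 0}], "gripper": -1, "newtons": 40}}

```text
time_s: 17.2
position: [0.4201, -0.0149, 0.0293]
tool_rot: [0.978, 0.209, 0.0, -0.0]
wrist_force: [-0.4, -0.1, 5.2]
gripper_width: 0.0354
grasp_force: 39.6
```

{"api": "apply_moves", "payload": {"deltas": [{"delta_pos": [0,0,1],"twist": 0},{"delta_pos": [0,0,4],"twist": 0},{"delta_pos": [0,0,5],"twist": 0},{"delta_pos": [5,-1.2,0.6],"twist": 0},{"delta_pos": [5.5,-1.2,0],"twist": 0},{"delta_pos": [5.5,-1.2,0],"twist": 0},{"delta_pos": [5.6,-1.4,0],"twist": 0},{"delta_pos": [0,0,0],"twist": 0},{"delta_pos": [0,0,0],"twist": 0},{"delta_pos": [0,0,0],"twist": 0}]}}

```text
time_s: 18.45
position: [0.6343, -0.0646, 0.1349]
tool_rot: [0.978, 0.209, -0.001, -0.0]
wrist_force: [-0.7, -0.4, -2.6]
gripper_width: 0.0355
grasp_force: 40.8
```

Descending to 0.065 first.

{"api": "apply_moves", "payload": {"deltas": [{"delta_pos": [0.15,0,-3],"twist": 0},{"delta_pos": [0,0,-2],"twist": 0},{"delta_pos": [0,0,-1],"twist": 0},{"delta_pos": [0,0,-0.7],"twist": 0},{"delta_pos": [0,0,-0.5],"twist": 0},{"delta_pos": [0,0,0],"twist": 0},{"delta_pos": [0,0,0],"twist": 0}]}}

```text
time_s: 19.32
position: [0.6379, -0.065, 0.0633]
tool_rot: [0.978, 0.209, 0.0, 0.0]
wrist_force: [-0.5, 0.7, -1.9]
gripper_width: 0.0354
grasp_force: 40.8
```

{"api": "apply_moves", "payload": {"deltas": [{"delta_pos": [0,0,-0.5],"twist": 0},{"delta_pos": [0,0,-0.4],"twist": 0},{"delta_pos": [0,0,-0.3],"twist": 0},{"delta_pos": [0,0,-0.2],"twist": 0},{"delta_pos": [0,0,0],"twist": 0},{"delta_pos": [0,0,0],"twist": 0}]}}

```text
time_s: 20.08
position: [0.6376, -0.065, 0.0489]
tool_rot: [0.978, 0.209, 0.0, 0.0]
wrist_force: [0.3, 0.4, -2.3]
gripper_width: 0.035
grasp_force: 40.8
```

{"api": "apply_moves", "payload": {"deltas": [{"delta_pos": [0,0,-0.2],"twist": 0},{"delta_pos": [0,0,-0.15],"twist": 0},{"delta_pos": [0,0,-0.1],"twist": 0},{"delta_pos": [0,0,0],"twist": 0}]}}

```text
time_s: 20.58
position: [0.6375, -0.065, 0.0454]
tool_rot: [0.978, 0.209, 0.0, 0.0]
wrist_force: [-2.6, -0.1, 5.6]
gripper_width: 0.0357
grasp_force: 41.6
```

{"api": "apply_moves", "payload": {"deltas": [{"delta_pos": [0,0,0],"twist": 0},{"delta_pos": [0,0,0],"twist": 0},{"delta_pos": [0,0,0],"twist": 0},{"delta_pos": [0,0,0],"twist": 0},{"delta_pos": [0,0,4],"twist": 0},{"delta_pos": [0,0,5],"twist": 0},{"delta_pos": [-1.8,0.9,5],"twist": 0},{"delta_pos": [0,0,0],"twist": 0},{"delta_pos": [0,0,0],"twist": 0}], "gripper": 1}}

```text
time_s: 21.7
position: [0.6194, -0.056, 0.1842]
tool_rot: [0.978, 0.209, 0.0, 0.0]
wrist_force: [-0.2, 0.1, 0.0]
gripper_width: 0.0854
grasp_force: 0.0
```

```bash
python3 look.py w7 .637 -.0645 .078 .032 .06
```

```text
1305 [ 0.6379 -0.0656] 18.432729721069336 [ 0.6386 -0.0648  0.0773]
1305 [ 0.6379 -0.0656] 18.432729721069336 [ 0.6386 -0.0648  0.0773]
1305 [ 0.6379 -0.0656] 18.432729721069336 [ 0.6386 -0.0648  0.0773]
1305 [ 0.6379 -0.0656] 18.432729721069336 [ 0.6386 -0.0648  0.0773]
[ 0.6188 -0.056   0.1832] 21.75 [-0.47  0.57 -0.21] [ 0.697 -0.021  0.326]
ring 3841 [ 0.6378 -0.0655  0.054 ]
```

{"api": "apply_moves", "payload": {"deltas": [{"delta_pos": [-1.5,4.8,1],"twist": 0},{"delta_pos": [-1.5,4.8,1],"twist": 0},{"delta_pos": [-1.5,4.8,1],"twist": 0},{"delta_pos": [-1.5,4.8,1],"twist": 0},{"delta_pos": [-1.5,4.8,1],"twist": 0},{"delta_pos": [-1.5,4.8,1],"twist": 0},{"delta_pos": [-1.5,4.8,0],"twist": 0},{"delta_pos": [0,3.0,0],"twist": 0},{"delta_pos": [0,0,0],"twist": 0},{"delta_pos": [0,0,0],"twist": 0}]}}

```text
time_s: 23.0
position: [0.529, 0.28, 0.2434]
tool_rot: [0.972, 0.235, -0.004, -0.013]
wrist_force: [0.5, 0.2, 0.6]
gripper_width: 0.0856
grasp_force: 0.0
```

```bash
python3 look.py w8 .518 .3135 .107
```

```text
820 [0.5219 0.3128] 16.142728805541992 [0.523  0.3129 0.1057]
820 [0.5219 0.3128] 16.142728805541992 [0.523  0.3129 0.1057]
820 [0.5219 0.3128] 16.142728805541992 [0.523  0.3129 0.1057]
820 [0.5219 0.3128] 16.142728805541992 [0.523  0.3129 0.1057]
[0.529  0.28   0.2437] 23.05 [-0.03  0.02 -0.3 ] [0.607 0.316 0.385]
```

View pics/w8.png

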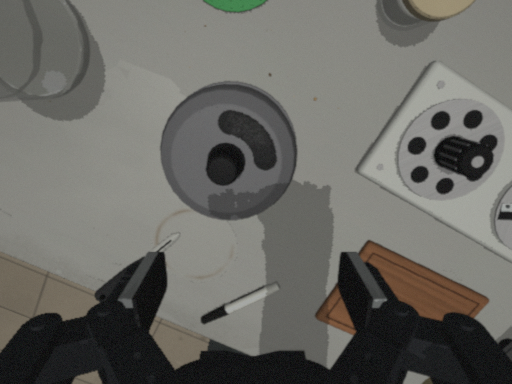

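The cover knob is at (225,163), the dark patch beside it is its shadow. The tool has tilted slightly, so I'm checking the joints.

Run:
```python
from h import *
s=ctrl.state();print(s["joints"].round(3),s["tool_rot"])
R=Ro.from_quat(s["tool_rot"]).as_matrix();print(R.round(3))
```

```text
[0.472 0.385 0.078 1.265 0.027 3.14 ] [ 0.97201532  0.23453316 -0.00399826 -0.01282289]
[[ 0.89   0.456 -0.014]
 [ 0.456 -0.89   0.023]
 [-0.002 -0.027 -1.   ]]
```

{"api": "apply_moves", "payload": {"deltas": [{"delta_pos": [0,0,0],"twist": 10},{"delta_pos": [0,0,0],"twist": 10},{"delta_pos": [0,0,0],"twist": 10},{"delta_pos": [0,0,0],"twist": 10},{"delta_pos": [0,0,0],"twist": 0},{"delta_pos": [0,0,0],"twist": 0}]}}

```text
time_s: 23.8
position: [0.5288, 0.2806, 0.2444]
tool_rot: [0.834, 0.552, -0.008, -0.011]
wrist_force: [-0.1, 0.5, -0.5]
gripper_width: 0.0854
grasp_force: 0.0
```

```bash
python3 look.py w9 .521 .313 .107; python3 -c "
from h import *
s=ctrl.state();print(s['joints'].round(3),s['tool_rot'])"
```

```text
869 [0.5217 0.3131] 16.186962127685547 [0.5225 0.3138 0.1057]
869 [0.5217 0.3131] 16.186962127685547 [0.5225 0.3138 0.1057]
869 [0.5217 0.3131] 16.186962127685547 [0.5225 0.3138 0.1057]
869 [0.5217 0.3131] 16.186962127685547 [0.5225 0.3138 0.1057]
[0.5288 0.2807 0.2444] 23.85 [-0.22  0.7   0.01] [0.566 0.357 0.386]
[0.477 0.398 0.1   1.29  0.021 2.448] [ 0.83345907  0.55241265 -0.00772757 -0.01124824]
```

{"api": "apply_moves", "payload": {"deltas": [{"delta_pos": [-0.7,3.2,0],"twist": 0},{"delta_pos": [0,0,-4],"twist": 0},{"delta_pos": [0,0,-4],"twist": 0},{"delta_pos": [0,0,-2],"twist": 0},{"delta_pos": [0,0,0],"twist": 0},{"delta_pos": [0,0,0],"twist": 0}]}}

```text
time_s: 24.6
position: [0.5224, 0.3136, 0.1454]
tool_rot: [0.833, 0.553, -0.007, -0.011]
wrist_force: [-0.4, -0.0, 0.4]
gripper_width: 0.085
grasp_force: 0.0
```

{"api": "apply_moves", "payload": {"deltas": [{"delta_pos": [0,0,-3],"twist": 0},{"delta_pos": [0,0,-2],"twist": 0},{"delta_pos": [0,0,-1.5],"twist": 0},{"delta_pos": [0,0,-0.5],"twist": 0},{"delta_pos": [0,0,0],"twist": 0},{"delta_pos": [0,0,0],"twist": 0}]}}

```text
time_s: 25.35
position: [0.5224, 0.3137, 0.0752]
tool_rot: [0.833, 0.554, -0.007, -0.011]
wrist_force: [0.0, -0.1, 0.8]
gripper_width: 0.0854
grasp_force: 0.0
```

{"api": "apply_moves", "payload": {"deltas": [{"delta_pos": [0,0,0],"twist": 0},{"delta_pos": [0,0,0],"twist": 0},{"delta_pos": [0,0,0],"twist": 0},{"delta_pos": [0,0,0],"twist": 0},{"delta_pos": [0,0,0],"twist": 0},{"delta_pos": [0,0,0],"twist": 0},{"delta_pos": [0,0,0],"twist": 0}], "gripper": -1, "newtons": 50}}

```text
time_s: 26.22
position: [0.5218, 0.3134, 0.0749]
tool_rot: [0.833, 0.554, -0.007, -0.011]
wrist_force: [-1.5, -0.0, 4.6]
gripper_width: 0.0318
grasp_force: 51.9
```

{"api": "apply_moves", "payload": {"deltas": [{"delta_pos": [0,0,1],"twist": 0},{"delta_pos": [0,0,3],"twist": 0},{"delta_pos": [0,0,5],"twist": 0},{"delta_pos": [0,0,5],"twist": 0},{"delta_pos": [0,0,5],"twist": 0},{"delta_pos": [0,0,2],"twist": 0},{"delta_pos": [0,-3,0],"twist": 0},{"delta_pos": [0,-4.5,0],"twist": 0},{"delta_pos": [0,-4.5,0],"twist": 0},{"delta_pos": [0,-4.5,0],"twist": 0}]}}

```text
time_s: 27.48
position: [0.5213, 0.1468, 0.284]
tool_rot: [0.833, 0.554, -0.008, -0.011]
wrist_force: [1.4, 0.3, -1.7]
gripper_width: 0.0318
grasp_force: 51.2
```

{"api": "apply_moves", "payload": {"deltas": [{"delta_pos": [0,-4.5,0],"twist": 0},{"delta_pos": [0,-4.5,0],"twist": 0},{"delta_pos": [0,-4.5,0],"twist": 0},{"delta_pos": [0,-4.5,0],"twist": 0},{"delta_pos": [0,-4.5,0],"twist": 0},{"delta_pos": [-0.9,-4.5,0],"twist": 0},{"delta_pos": [-0.8,-4.5,0],"twist": 0},{"delta_pos": [0,-4.5,0],"twist": 0},{"delta_pos": [0,-4,0],"twist": 0},{"delta_pos": [0,0,0],"twist": 0}]}}

```text
time_s: 28.72
position: [0.5043, -0.2544, 0.2835]
tool_rot: [0.834, 0.552, -0.008, -0.011]
wrist_force: [-0.3, -0.1, -3.2]
gripper_width: 0.0315
grasp_force: 51.3
```

{"api": "apply_moves", "payload": {"deltas": [{"delta_pos": [0,-4.0,0],"twist": 0},{"delta_pos": [0,0,0],"twist": 0},{"delta_pos": [0,0,0],"twist": 0},{"delta_pos": [0,0,0],"twist": 0}]}}

```text
time_s: 29.22
position: [0.5047, -0.2906, 0.2843]
tool_rot: [0.832, 0.554, -0.008, -0.012]
wrist_force: [0.2, 0.8, -2.2]
gripper_width: 0.0315
grasp_force: 51.4
```

{"api": "apply_moves", "payload": {"deltas": [{"delta_pos": [0,-0.35,-2.5],"twist": 0},{"delta_pos": [0,0,-2.5],"twist": 0},{"delta_pos": [0,0,-1.5],"twist": 0},{"delta_pos": [0,0,-0.5],"twist": 0},{"delta_pos": [0,0,0],"twist": 0},{"delta_pos": [0,0,0],"twist": 0},{"delta_pos": [0,0,0],"twist": 0}]}}

```text
time_s: 30.1
position: [0.5052, -0.2955, 0.2151]
tool_rot: [0.833, 0.554, -0.007, -0.011]
wrist_force: [0.7, 0.4, -1.7]
gripper_width: 0.0316
grasp_force: 51.4
```

{"api": "apply_moves", "payload": {"deltas": [{"delta_pos": [-0.05,0.1,-0.5],"twist": 0},{"delta_pos": [0,0,-0.5],"twist": 0},{"delta_pos": [0,0,-0.4],"twist": 0},{"delta_pos": [0,0,-0.4],"twist": 0},{"delta_pos": [0,0,0],"twist": 0},{"delta_pos": [0,0,0],"twist": 0}]}}

```text
time_s: 30.85
position: [0.5042, -0.294, 0.1962]
tool_rot: [0.833, 0.554, -0.008, -0.012]
wrist_force: [0.3, 0.5, -3.0]
gripper_width: 0.0315
grasp_force: 51.4
```

No contact yet, with the rim already below the bowl top. Lowering the last 6–7 mm.

{"api": "apply_moves", "payload": {"deltas": [{"delta_pos": [0,0,-0.3],"twist": 0},{"delta_pos": [0,0,-0.2],"twist": 0},{"delta_pos": [0,0,-0.15],"twist": 0},{"delta_pos": [0,0,0],"twist": 0},{"delta_pos": [0,0,0],"twist": 0}]}}

```text
time_s: 31.48
position: [0.5041, -0.2939, 0.1902]
tool_rot: [0.833, 0.554, -0.008, -0.011]
wrist_force: [-1.8, 3.8, 2.6]
gripper_width: 0.0315
grasp_force: 52.4
```

Contact at the expected height (0.190). Releasing, backing up and inspecting.

{"api": "apply_moves", "payload": {"deltas": [{"delta_pos": [0,0,0],"twist": 0},{"delta_pos": [0,0,0],"twist": 0},{"delta_pos": [0,0,0],"twist": 0},{"delta_pos": [0,0,0],"twist": 0},{"delta_pos": [0,0,3],"twist": 0},{"delta_pos": [0,0,5],"twist": 0},{"delta_pos": [0,0,5],"twist": 0},{"delta_pos": [0,0,2],"twist": 0},{"delta_pos": [0,0,0],"twist": 0}], "gripper": 1}}

```text
time_s: 32.6
position: [0.5052, -0.2948, 0.3416]
tool_rot: [0.833, 0.554, -0.007, -0.009]
wrist_force: [-0.1, -0.5, -1.3]
gripper_width: 0.0851
grasp_force: 0.0
```

```bash
python3 look.py w10 .5045 -.294 .222
python3 - <<'E'
from h import *
im,d,K,M=cam("wrist");P=pts(d,K,M)
r=np.hypot(P[...,0]-.5046,P[...,1]+.294); a=np.arctan2(P[...,1]+.294,P[...,0]-.5046)
for k in range(-4,4):
    m=(a>k*np.pi/4)&(a<(k+1)*np.pi/4)&(abs(r-.045)<.004);print(k,m.sum(),np.median(P[m][:,2]).round(4) if m.any() else "")
im,*_=cam("side"); cv2.imwrite("pics/side1.png",cv2.resize(im[110:320,180:340],None,fx=2.8,fy=2.8,interpolation=cv2.INTER_CUBIC))
E
```

```text
900 [ 0.5052 -0.2943] 16.296497344970703 [ 0.5056 -0.2929  0.2207]
900 [ 0.5052 -0.2943] 16.296497344970703 [ 0.5056 -0.2929  0.2207]
900 [ 0.5052 -0.2943] 16.296497344970703 [ 0.5056 -0.2929  0.2207]
900 [ 0.5052 -0.2943] 16.296497344970703 [ 0.5056 -0.2929  0.2207]
[ 0.5045 -0.2945  0.3399] 32.65 [ 0.02 -0.56 -0.21] [ 0.541 -0.218  0.483]
-4 234 0.1823
-3 227 0.1824
-2 238 0.1829
-1 3228 0.3817
0 630 0.4128
1 294 0.1825
2 315 0.1825
3 3475 0.3837
```

View pics/side1.png

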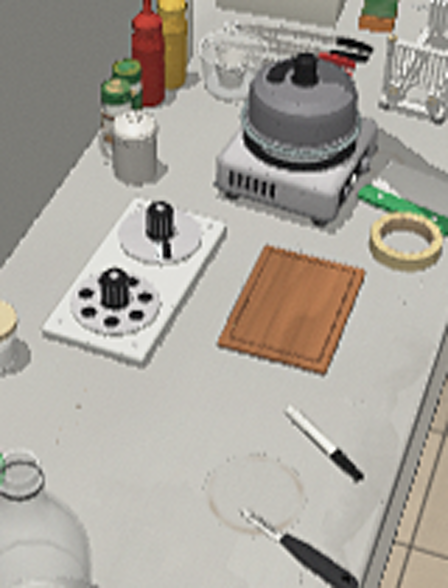

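The cover is level and seated: its top reads 0.2207, with the same −1.3 mm camera bias it showed on the table. The slicing disc is on the stand at (160,235), the chip disc is untouched at (115,300), and the board is clear.

```bash
python3 -c "
from rig import ctrl
print(ctrl.finish_job())"
```

```text
the job is handed in; nothing more can be done
None
```

The job is handed in: the grating disc is on the cutter's drive shaft, the slicing disc is on its old post, the chip disc was left alone, and the cover is seated level on the cutter, at about 33 s of the 120 s allowed.

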